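Mug under the hand mill, then crank

TASK

Slide the mug, upright and handle outwards, in between the mill's two side cheeks until its mouth is centred under the spout, without bumping the mill hard. Then turn the crank on top of the mill clockwise (seen from above) at least two full turns at a steady, unhurried pace (always well under one turn per second), pushing on through the heavy point in each turn without letting the crank race. Leave the mug upright under the spout and leave the other things where they stand.

Things in the scene. Friction and masses are not known exactly. Their poses are not given: they have to be found in the camera images.
- mug: White striped china mug, 98 mm tall, 84 mm across, one loop handle on its side, 0.29 kg, standing loose on the worktop. The origin lies on its underside, 19.5 mm off the mug's centre axis towards the handle; z up; the handle points along the mug's own -y.
- mug_mouth (a point): Centre of the mug's mouth, on its centre axis, 98 mm above its underside. Axes as the mug's.
- mug_handle (a point): Middle of the upright outer bar of the mug's handle, 71.5 mm from the mug's centre axis, 62 mm above its underside. The bar is 14 mm thick (along the mug's x), 21 mm along the mug's y, from 34 to 88 mm above the underside; pinch it across its thickness from above.
- mill: Steel and aluminium hand mill, fixed, 217 mm tall without crank. Origin on the worktop under the crank axis; z up; spout towards its -x. Two cheeks, 50 mm tall, 10 mm thick, inner faces at y = +-56 mm, run from x = +25 to -145 mm (open front); between them bare worktop back to the pillar at x = -24 mm. Round housing above, up to 56 mm radius.
- spout (a point): Centre of the lower mouth of the mill's spout, a tube 26 mm wide that overhangs the space between the cheeks; 110 mm above the worktop, 110 mm from the crank axis along the mill's -x. 12 mm of air remain over the mug's rim. Axes as the mill's.
- crank (a joint): Crank angle in rad; grows clockwise seen from above, counts on over full turns (6.28 each), starts between 0 and 1.6. At 0 the arm points along the mill's +x (away from the spout), at 1.57 along the mill's -y. It stays where it is left. Turning takes 1 to 11 N at the knob: heaviest near 1.57 in each turn, lightest near 4.71.
- crank_hub (a point): Top of the crank's hub on its upright axis, 228 mm above the worktop. The flat crank arm (7 mm thick, 16 mm wide) lies from 219 to 226 mm.
- knob_mid (a point): Middle of the crank's upright wooden knob, 254 mm above the worktop, 55 mm from the crank axis. The knob is 27 to 29 mm across, stands from 228 to 280 mm and spins freely on its pin, so a grip on it need not turn with the crank. The point's axes turn with the knob.
- bowl: Bystander: empty round steel bowl, 140 mm across, 58 mm tall, loose; origin at the centre of its underside.
- tin: Bystander: round food tin, 75 mm across, 58 mm tall, loose; origin at the centre of its underside.
- salt: Bystander: glass salt shaker with grey cap, 44 mm across, 90 mm tall, loose; origin at the centre of its underside.

How it is judged:
By the outcome, as a careful person would: the job done as asked, in the order asked, and still so for the second after the job is handed in, with the robot touching nothing.
It also fails if it takes over 72 s, if anything falls off the work surface, if the arm or the gripper's body presses on something with over 40 N, if the wrist force passes 120 N, or if a joint passes its speed limit or range.

ROBOT

A 6-joint arm with a two-finger parallel gripper is mounted at the origin on a cart in front of the work surface, level with it; the furniture and walls round the work are solid. World frame = base frame: x ahead of the robot, y to its left, z up, the work surface at z = 0. Lengths are in m, angles in rad, forces in N, time in s.
With the tool pointing down it reaches from about 0.375 to 0.9 m from the base axis. Payload 3.1 kg.
Tool frame: the origin (TCP) lies between the finger pads; the fingertips stand 19 mm ahead of it and the grasp point (between the pads) is the TCP; z points along the fingers, y is the line along which they close (so a half turn about z gives the same grasp; the last joint's range is limited). The gripper opens to 87 mm and grips with 3 to 60 N. Pads are 19 mm wide; open, the fingers measure 117 mm over their backs; the gripper's body (75 mm by 190 mm) begins 51 mm behind the grasp point.
Start: joints at [-1.47, 0.527, 1.433, -0, 1.181, -0.178], TCP at [0.173, -0.601, 0.242] pointing down, gripper open.
Joint ranges: [-3.08, 3.08], [-0.75, 2.2], [0.22, 2.44], [-1.43, 4.57], [0, 2.65], [-2.85, 2.85]. Speed limits (rad/s): [2.79, 2.79, 3.14, 3.14, 3.14, 3.14].

INTERFACE

Orientations are given as a unit quaternion [x, y, z, w].
In Python, from rig import robot, camera, camera_info, hand_in gives the robot as it stands.
- The arm moves only by the shell command python3 -m handwheel 'ROWS' [FORCE]. ROWS is a JSON object of lists of equal length, an entry for each row: "hand": the opening, from 0 (shut) to 1 (fully open); "translation": the shift along the world's x, y, z in mm, a list of three; "turn": the turn, a rotation vector about the world's x, y, z in rad, a list of three. In form: {"hand": [hand, ...], "translation": [[tx, ty, tz], ...], "turn": [[ax, ay, az], ...]}. A call has 1 to 12 rows; each row is the pose to reach, as a shift and turn from the pose commanded when the call began; what a row does not reach only later rows make up. A row lasts 1/12 s, in which the tool goes at most 41.7 mm and 7.16 degrees, less where a joint would pass 70% of its speed; a pose out of reach is approached as far as the arm can. A call with a gripper value outside its range is refused whole. The fingers move at their own pace and stop on an object; FORCE is the grip in N (left out, the last holds). Time passes only in rows, so rows that repeat a pose let the fingers close. It gives the time, the measured TCP pose, the force, the opening and the grip force at its end, in the units of the state.
- robot.get_obs(): the state, without advancing time (a new reading comes with each control period).
- camera(name): name is "side" or "top"; returns (picture, depth): 400x640x3 uint8, red, green, blue; 400x640 float32, m along the optical axis (not along the pixel's ray), 0 where there is no reading.
- camera_info(name): a dict with "vertical_fov" (degrees; the focal length in pixels is half the picture's height over the tangent of half this angle, whatever the lens; pixels are square), "cx", "cy" (the principal point, pixels), "world_from_camera" (4x4, takes a point from camera to world coordinates). Camera axes: x right, y down, z forward; pixel columns grow to the right and rows downward; lengths in m; the calibration is good to about 2 mm. A picture is of the moment at which its call begins. camera_info takes no time and is no camera call.
- hand_in(): hands the job in; it is judged then, once.
The state is a dict: "time": time; "q": joint angles; "joint_velocities": joint speeds; "joint_torque": joint torques, N m; "position": TCP position; "tool_rot": TCP orientation; "ft_force": force on the tool from outside, world axes, zero at the start; "moment": the same for the moment, N m; "grip_width": finger opening in m; "grip_force": force on a finger pad.
Only numpy, scipy, OpenCV 4.12 (cv2) and the standard library are available. Lean on these libraries where they do the work, as an engineer would, in place of code of your own. Each camera call takes 0.05 s, during which the arm holds its last target. There are 200 camera calls.

## Working session

There is one attempt and no reset: what is moved stays moved. The work goes in short steps, Python scripts to look and compute and a shell command to move; the robot and the scene stay as the last step left them, time stands still between calls to the robot, and variables do not carry over. Pictures are saved under pics/ and viewed, at most 10 in all, crops included, and the job is handed in when it is done.

```bash
mkdir -p pics; cat > h.py <<'E'
import numpy as np, cv2
from rig import robot, camera, camera_info, hand_in
def snap(n,f):
    p,d=camera(n); np.save(f'pics/{f}.npy',d); cv2.imwrite(f'pics/{f}.png',p[:,:,::-1]); return p,d
def ray(n,u,v):
    i=camera_info(n); f=200/np.tan(np.radians(i['vertical_fov'])/2); M=np.array(i['world_from_camera'])
    return M, np.array([(u-i['cx'])/f,(v-i['cy'])/f,1.])
def pt(n,u,v,d):   # with depth
    M,r=ray(n,u,v); return M[:3,:3]@(r*d)+M[:3,3]
def atz(n,u,v,z):  # on plane z
    M,r=ray(n,u,v); w=M[:3,:3]@r; return M[:3,3]+w*(z-M[2,3])/w[2]
def cloud(n,d):
    v,u=np.mgrid[:400,:640]; M,_=ray(n,0,0); i=camera_info(n); f=200/np.tan(np.radians(i['vertical_fov'])/2)
    P=np.stack([(u-i['cx'])/f*d,(v-i['cy'])/f*d,d],-1); return P@M[:3,:3].T+M[:3,3]
E
python3 - <<'E'
from h import *
for n in('top','side'):
    snap(n,n+'0'); print(n,np.round(camera_info(n)['world_from_camera'],3).tolist(),camera_info(n)['vertical_fov'])
print(robot.get_obs())
E
```

```text
top [[0.014, -0.99, 0.139, 0.39], [-1.0, -0.015, -0.003, 0.006], [0.005, -0.139, -0.99, 1.443], [0.0, 0.0, 0.0, 1.0]] 45.75100264953135
side [[1.0, -0.0, -0.006, 0.546], [0.005, -0.525, 0.851, -0.956], [-0.003, -0.851, -0.525, 0.758], [0.0, 0.0, 0.0, 1.0]] 47.45954148022104
{'time': 0.1, 'q': array([-1.46948286e+00,  5.28344272e-01,  1.43373140e+00,  3.56595725e-06,
        1.18137644e+00, -1.78534985e-01]), 'joint_velocities': array([-0.00094064, -0.00188408, -0.00343499,  0.00107745, -0.00081849,
        0.00051351]), 'joint_torque': array([-6.73106797e-05, -4.40984702e+01, -1.77150053e+01,  6.35697646e-02,
        5.33947977e-02, -3.91030892e-05]), 'position': array([ 0.1725786 , -0.60008461,  0.24070082]), 'tool_rot': array([ 9.90226234e-01,  1.39467351e-01,  3.75361988e-05, -9.28971116e-04]), 'ft_force': array([-0.14394361,  0.52711735, -0.1941301 ]), 'moment': array([ 0.01836289,  0.0345502 , -0.04338365]), 'grip_force': 0.0, 'grip_width': 0.08709288537145565}
```

View pics/top0.png

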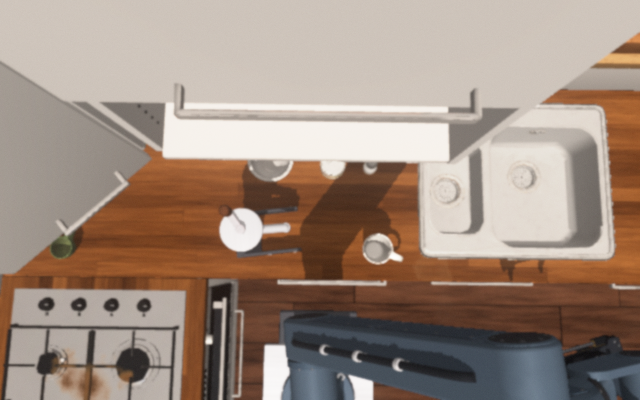

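View pics/side0.png

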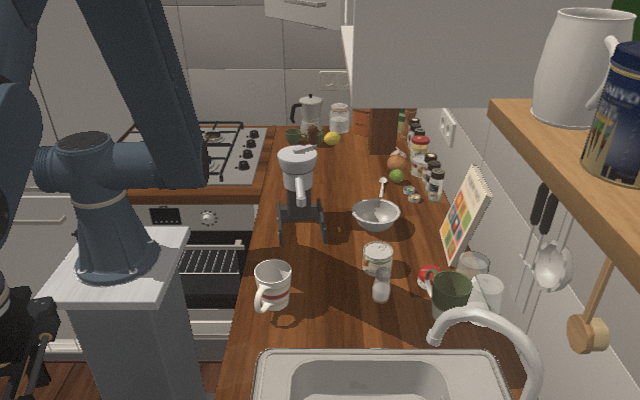

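```bash
python3 - <<'E'
from h import *
p=cv2.imread('pics/top0.png'); c=cv2.resize(p[195:280,205:415],None,fx=3.8,fy=3.8,interpolation=cv2.INTER_CUBIC); cv2.imwrite('pics/c0.png',c)
d=np.load('pics/top0.npy'); C=cloud('top',d)
def fitc(P):
    A=np.c_[2*P[:,:2],np.ones(len(P))]; s=np.linalg.lstsq(A,(P[:,:2]**2).sum(1),rcond=None)[0]; return s[:2],np.sqrt(s[2]+s[0]**2+s[1]**2)
for nm,(v0,v1,u0,u1),(z0,z1) in [('mug',(225,275,355,410),(.09,.106)),('handle',(225,275,385,410),(.03,.12)),('cheeks',(195,270,240,310),(.035,.058)),('spout',(195,260,262,300),(.1,.2)),('house',(195,260,200,290),(.2,.222)),('crank',(195,260,200,290),(.223,.232)),('knob',(195,260,200,290),(.262,.29)),('bowl',(150,190,240,300),(.04,.065)),('tin',(150,190,310,350),(.04,.065)),('cab',(0,160,160,450),(.2,1.5))]:
    P=C[v0:v1,u0:u1].reshape(-1,3); P=P[(P[:,2]>z0)&(P[:,2]<z1)]
    if len(P)>3: print(nm,len(P),P.mean(0).round(3),P.min(0).round(3),P.max(0).round(3),[np.round(x,3) for x in fitc(P)])
P=C[195:270,240:310].reshape(-1,3); P=P[(P[:,2]>.035)&(P[:,2]<.058)]
for s in (P[:,0]>.51,P[:,0]<=.51):
    Q=P[s]; print('cheek',len(Q),Q.mean(0),np.polyfit(Q[:,1],Q[:,0],1),Q.min(0),Q.max(0))
print('table',atz('top',320,240,0),C[240,330])
E
```

```text
mug 162 [ 0.431 -0.17   0.096] [ 0.392 -0.221  0.09 ] [ 0.474 -0.12   0.104] [array([ 0.431, -0.164]), np.float64(0.041)]
handle 217 [ 0.425 -0.202  0.077] [ 0.398 -0.235  0.03 ] [ 0.468 -0.183  0.103] [array([ 0.43, -0.21]), np.float64(0.024)]
cheeks 372 [0.474 0.137 0.05 ] [0.407 0.056 0.035] [0.555 0.223 0.058] [array([0.478, 0.14 ]), np.float64(0.075)]
spout 236 [0.483 0.121 0.149] [0.468 0.085 0.111] [0.498 0.156 0.167] [array([0.482, 0.121]), np.float64(0.022)]
house 1277 [0.471 0.204 0.216] [0.42  0.152 0.204] [0.529 0.261 0.222] [array([0.473, 0.206]), np.float64(0.041)]
crank 135 [0.485 0.216 0.228] [0.463 0.182 0.223] [0.514 0.238 0.232] [array([0.488, 0.215]), np.float64(0.017)]
knob 104 [0.516 0.239 0.278] [0.504 0.226 0.264] [0.529 0.253 0.284] [array([0.516, 0.239]), np.float64(0.01)]
bowl 227 [0.654 0.157 0.058] [0.628 0.087 0.04 ] [0.693 0.219 0.065] [array([0.693, 0.153]), np.float64(0.062)]
tin 323 [ 0.672 -0.033  0.055] [ 0.647 -0.071  0.04 ] [0.693 0.001 0.063] [array([ 0.674, -0.034]), np.float64(0.023)]
cab 46334 [0.599 0.026 0.872] [ 0.39  -0.251  0.511] [0.703 0.324 1.443] [array([0.713, 0.034]), np.float64(0.163)]
cheek 164 [0.54311074 0.13375147 0.04926036] [-0.11636826  0.55867516] [0.53260131 0.07035565 0.03538923] [0.55521628 0.20005915 0.0567594 ]
cheek 208 [0.42013861 0.14029653 0.04976941] [-0.11627684  0.43645184] [0.40665641 0.05587557 0.03735729] [0.44499124 0.2227368  0.05788254]
table [0.45869196 0.00053196 0.        ] [ 0.4590341  -0.02976985  0.002017  ]
```

View pics/c0.png

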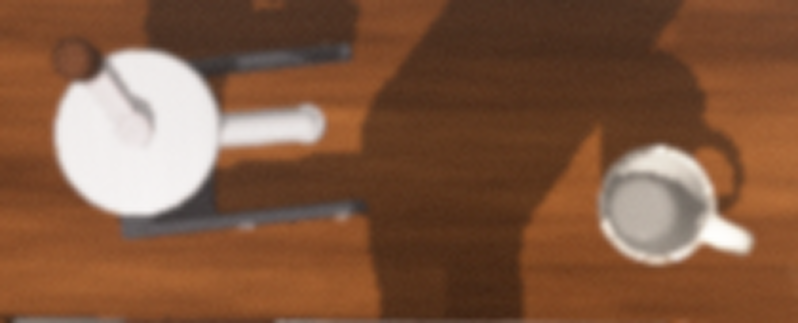

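```bash
python3 - <<'E'
from h import *
C=cloud('top',np.load('pics/top0.npy')); m=np.array([.431,-.164])
P=C[225:285,355:420].reshape(-1,3); r=np.linalg.norm(P[:,:2]-m,axis=1); s=(P[:,2]>.035)&(P[:,2]<.12)&(r<.095)
Q=P[s&(r>.05)&(P[:,2]>.07)]; D=Q[:,:2]-m; print(len(Q),Q.mean(0),Q.max(0),np.linalg.norm(D,axis=1).max(), np.degrees(np.arctan2(*D.mean(0)[::-1])))
Q=P[s&(P[:,2]>.092)&(r<.05)];print('rim',len(Q),Q.min(0),Q.max(0))
A=np.c_[2*Q[:,:2],np.ones(len(Q))]
print(np.linalg.lstsq(A,(Q[:,:2]**2).sum(1),rcond=None)[0])
S=cloud('side',np.load('pics/side0.npy') if __import__('os').path.exists('pics/side0.npy') else 0)
Q=S[235:325,240:305].reshape(-1,3); Q=Q[(Q[:,2]>.05)&(Q[:,2]<.1)]; print('side mug',Q.min(0),Q.max(0)); D=Q[:,:2]-m; R=np.linalg.norm(D,axis=1); k=(R>.055)&(R<.09); print(k.sum(),R[k].max(),Q[k].mean(0),np.degrees(np.arctan2(*D[k].mean(0)[::-1])))
Q=C.reshape(-1,3); k=(Q[:,2]>.35)&(abs(Q[:,1])<.4)&(Q[:,2]<.9)
for lo in np.arange(.3,.8,.05):
    z=Q[k&(Q[:,0]>=lo)&(Q[:,0]<lo+.05)]; 
    if len(z): print(round(lo,2),len(z),z[:,2].min().round(3),z[:,1].min().round(2),z[:,1].max().round(2))
E
```

```text
43 [ 0.4096387  -0.22171777  0.0855022 ] [ 0.42084095 -0.20947703  0.0958031 ] 0.0761422048981568 -110.30947133391348
rim 136 [ 0.39179556 -0.20924289  0.09205764] [ 0.47355963 -0.12029038  0.10741811]
[ 0.43251    -0.16182437 -0.21161881]
side mug [ 0.39134437 -0.24297963  0.05019173] [ 0.47311244 -0.12044382  0.0994178 ]
131 0.08231891094684195 [ 0.40658951 -0.23208395  0.07519624] -109.72454213213106
0.3 2 0.783 -0.29 -0.29
0.45 31 0.573 0.39 0.4
0.5 1810 0.515 0.36 0.4
0.55 12962 0.51 -0.27 0.39
0.6 10491 0.514 -0.25 0.36
0.65 4410 0.526 -0.25 0.32
0.7 291 0.528 -0.25 0.32
```

```bash
python3 -m handwheel '{"hand":[1,1,1,1,1,1,1,1,1,1,1,1],"translation":[[15,25,0],[40,60,0],[65,100,0],[90,140,0],[115,180,-10],[140,220,-20],[165,260,-35],[190,300,-50],[210,335,-65],[225,355,-80],[232,368,-90],[235,371,-92]],"turn":[[0,0,0.08],[0,0,0.16],[0,0,0.25],[0,0,0.33],[0,0,0.42],[0,0,0.5],[0,0,0.6],[0,0,0.69],[0,0,0.78],[0,0,0.86],[0,0,0.92],[0,0,0.942]]}'; python3 - <<'E'
from h import *
snap('top','t1');snap('side','s1'); print(robot.get_obs()['tool_rot'],robot.get_obs()['position'])
p=np.hstack([cv2.resize(cv2.imread('pics/t1.png')[210:300,340:440],None,fx=4,fy=4),cv2.resize(cv2.imread('pics/s1.png')[210:330,200:310],(330,360))]); cv2.imwrite('pics/c1.png',p)
E
```

```text
time: 1.1
position: [0.407, -0.2236, 0.1472]
tool_rot: [0.817, 0.576, -0.0, -0.004]
ft_force: [-1.1, 0.3, 0.4]
grip_width: 0.0871
grip_force: 0.0
[ 8.17995741e-01  5.75221698e-01 -4.23353312e-04 -1.66922309e-03] [ 0.40757605 -0.22742276  0.14845535]
```

View pics/c1.png

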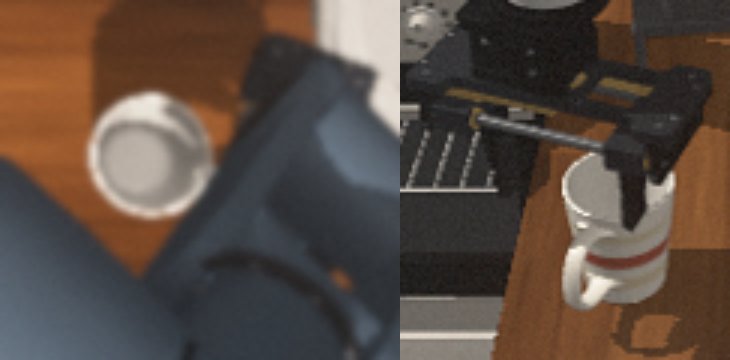

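```bash
python3 -m handwheel '{"hand":[1,1,1,1,1,1,0.5,0,0,0,0,0],"translation":[[0,0,-15],[0,0,-35],[0,0,-55],[0,0,-73],[0,0,-82],[0,0,-85],[0,0,-85],[0,0,-85],[0,0,-85],[0,0,-85],[0,0,-85],[0,0,-85]],"turn":[[0,0,0],[0,0,0],[0,0,0],[0,0,0],[0,0,0],[0,0,0],[0,0,0],[0,0,0],[0,0,0],[0,0,0],[0,0,0],[0,0,0]]}' 15; python3 - <<'E'
from h import *
p,d=snap('top','t2'); C=cloud('top',d)
P=C[225:275,355:410].reshape(-1,3); P=P[(P[:,2]>.09)&(P[:,2]<.108)&(np.hypot(P[:,0]-.432,P[:,1]+.163)<.05)]
A=np.c_[2*P[:,:2],np.ones(len(P))]; s=np.linalg.lstsq(A,(P[:,:2]**2).sum(1),rcond=None)[0]
o=robot.get_obs();print(len(P),s[:2],o['position'],o['grip_width'],o['grip_force'],o['ft_force'],o['tool_rot'])
E
```

```text
time: 2.2
position: [0.4079, -0.2298, 0.0651]
tool_rot: [0.819, 0.574, 0.0, 0.001]
ft_force: [-0.1, -0.6, -0.2]
grip_width: 0.0548
grip_force: 0.0
0 [0. 0.] [ 0.40784706 -0.22973164  0.06496201] 0.05118861771210905 0.0 [-0.24395881  0.50669268  0.14572015] [8.19053377e-01 5.73717160e-01 7.99886274e-05 4.22791579e-04]
```

Fingers are still closing.

```bash
python3 -m handwheel '{"hand":[0,0,0,0,0,0,0,0,0,0],"translation":[[0,0,0],[0,0,0],[0,0,0],[0,0,0],[0,0,0],[0,0,0],[0,0,0],[0,0,0],[0,0,0],[0,0,0]],"turn":[[0,0,0],[0,0,0],[0,0,0],[0,0,0],[0,0,0],[0,0,0],[0,0,0],[0,0,0],[0,0,0],[0,0,0]]}' 15; python3 - <<'E'
from h import *
S=cloud('side',snap('side','s2')[1])
Q=S[235:325,240:305].reshape(-1,3); Q=Q[(Q[:,2]>.03)&(Q[:,2]<.1)&(Q[:,0]>.38)&(Q[:,1]>-.24)&(Q[:,1]<-.1)]; print(Q.min(0),Q.max(0))
E
```

```text
time: 3.08
position: [0.4076, -0.2296, 0.0645]
tool_rot: [0.819, 0.574, -0.0, -0.0]
ft_force: [-1.0, 0.9, -0.1]
grip_width: 0.0136
grip_force: 15.0
[ 0.38376236 -0.23978987  0.03070866] [ 0.47210842 -0.12164691  0.09973058]
```

```bash
python3 -m handwheel '{"hand":[0,0,0,0,0,0,0,0,0,0,0,0],"translation":[[3,4,0],[10,13,0],[20,25,0],[30,38,0],[41,51,0],[52,65,0],[63,78,0],[73,91,0],[83,104,0],[92,115,0],[99,123,0],[102,126,0]],"turn":[[0,0,0.01],[0,0,0.05],[0,0,0.09],[0,0,0.14],[0,0,0.19],[0,0,0.24],[0,0,0.29],[0,0,0.34],[0,0,0.38],[0,0,0.42],[0,0,0.45],[0,0,0.463]]}' 15; python3 - <<'E'
from h import *
p,d=snap('top','t3'); C=cloud('top',d); snap('side','s3')
o=robot.get_obs();print(o['position'],o['grip_width'],o['ft_force'],o['tool_rot'])
P=C[180:290,300:420].reshape(-1,3); P=P[(P[:,2]>.09)&(P[:,2]<.105)&(np.hypot(P[:,0]-.501,P[:,1]+.032)<.055)];print(len(P),P.min(0),P.max(0))
p=np.hstack([cv2.resize(cv2.imread('pics/t3.png')[180:290,200:400],None,fx=2.2,fy=2.2),cv2.resize(cv2.imread('pics/s3.png')[140:320,200:400],(360,242))]); cv2.imwrite('pics/c3.png',p)
E
```

```text
time: 4.13
position: [0.5105, -0.102, 0.0646]
tool_rot: [0.664, 0.748, 0.0, 0.0]
ft_force: [0.0, -1.2, 0.5]
grip_width: 0.0137
grip_force: 15.0
[ 0.51004042 -0.1025758   0.06446503] 0.013670885151861994 [ 0.86980488  1.0185586  -0.60757275] [ 6.65082032e-01  7.46770274e-01  2.02323402e-04 -9.27838080e-05]
32 [ 0.52179031 -0.04356841  0.09122047] [0.543033   0.00473644 0.10189268]
```

View pics/c3.png

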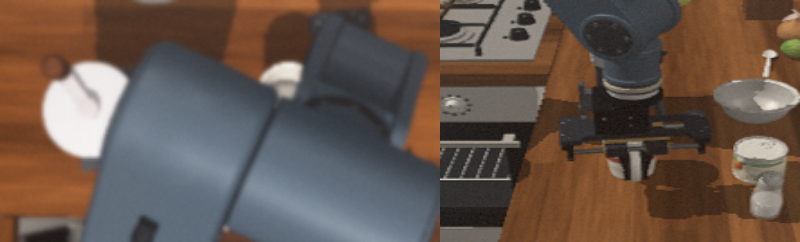

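```bash
python3 - <<'E'
from h import *
for n,f in(('top','t3'),('side','s3')):
    C=cloud(n,np.load(f'pics/{f}.npy')).reshape(-1,3); k=(C[:,0]>.2)&(C[:,0]<.62)&(C[:,2]>.12)&(C[:,2]<1)
    for y in np.arange(-.16,.14,.03):
        Q=C[k&(C[:,1]>y)&(C[:,1]<y+.03)]
        if len(Q): print(n,round(y,2),len(Q),'z',Q[:,2].min().round(3),Q[:,2].max().round(3),'x at low',Q[Q[:,2].argmin(),0].round(2))
E
```

```text
top -0.16 2084 z 0.35 1.0 x at low 0.53
top -0.13 2751 z 0.151 1.0 x at low 0.61
top -0.1 3738 z 0.149 1.0 x at low 0.54
top -0.07 3936 z 0.143 1.0 x at low 0.52
top -0.04 3419 z 0.357 1.0 x at low 0.5
top -0.01 3320 z 0.517 1.0 x at low 0.59
top 0.02 3587 z 0.515 1.0 x at low 0.59
top 0.05 4474 z 0.488 1.0 x at low 0.25
top 0.08 4333 z 0.441 1.0 x at low 0.21
top 0.11 3230 z 0.518 1.0 x at low 0.59
top 0.14 2660 z 0.211 1.0 x at low 0.51
side -0.16 3725 z 0.12 0.532 x at low 0.53
side -0.13 5326 z 0.121 0.648 x at low 0.59
side -0.1 2767 z 0.121 0.647 x at low 0.59
side -0.07 1682 z 0.124 0.643 x at low 0.58
side -0.04 310 z 0.407 0.638 x at low 0.47
side -0.01 32 z 0.52 0.533 x at low 0.59
side 0.02 359 z 0.512 0.629 x at low 0.59
side 0.05 2225 z 0.428 0.628 x at low 0.25
side 0.08 1733 z 0.356 0.606 x at low 0.2
side 0.11 368 z 0.34 0.533 x at low 0.2
side 0.14 239 z 0.121 0.555 x at low 0.45
```

```bash
python3 -m handwheel '{"hand":[0,0,0,0,0,0,0,0,0,0,0,0],"translation":[[-0.5,4,0],[-1.5,12,0],[-3,22,0],[-4,32,0],[-5,42,0],[-6.5,53,0],[-7.5,64,0],[-9,75,0],[-10,85,0],[-11,93,0],[-11.5,98,0],[-12,100,0]],"turn":[[0,0,0],[0,0,0],[0,0,0],[0,0,0],[0,0,0],[0,0,0],[0,0,0],[0,0,0],[0,0,0],[0,0,0],[0,0,0],[0,0,0]]}' 15; python3 - <<'E'
from h import *
p,d=snap('top','t4'); C=cloud('top',d); s,ds=snap('side','s4')
o=robot.get_obs();print(o['position'],o['grip_width'],o['ft_force'],o['tool_rot'])
P=C[180:290,240:420].reshape(-1,3); P=P[(P[:,2]>.09)&(P[:,2]<.105)&(P[:,1]<.15)];print(len(P),P.min(0),P.max(0))
cv2.imwrite('pics/c4.png',np.hstack([cv2.resize(cv2.imread('pics/t4.png')[180:290,200:340],(458,360)),cv2.resize(cv2.imread('pics/s4.png')[130:290,240:380],(315,360))]))
E
```

```text
time: 5.23
position: [0.4974, -0.0026, 0.0646]
tool_rot: [0.665, 0.747, -0.0, -0.0]
ft_force: [0.5, -1.4, 0.3]
grip_width: 0.014
grip_force: 15.0
[ 0.4974029  -0.00301564  0.06445294] 0.013821424003617539 [0.83297997 1.58398362 0.07608206] [ 6.65568885e-01  7.46336339e-01  3.18959572e-05 -3.58547035e-04]
32 [0.47260333 0.07619043 0.09000865] [0.52989375 0.10899354 0.10448767]
```

View pics/c4.png

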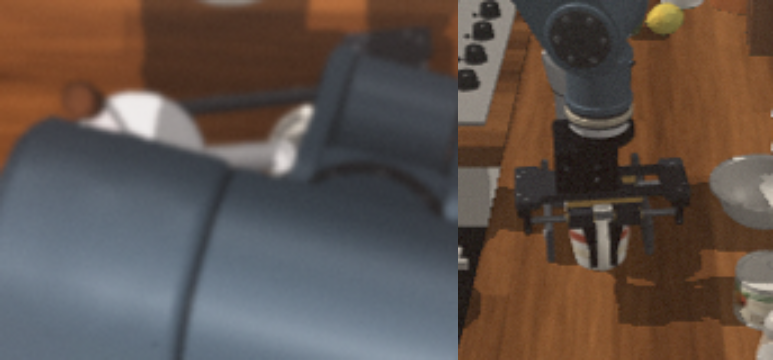

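```bash
python3 -m handwheel '{"hand":[0,0,0,0,0,0,0,0,0],"translation":[[-0.5,3,0],[-1,8,0],[-1.5,13,0],[-2,18,0],[-2.5,22,0],[-2.8,26,0],[-3,28,0],[-3,29,0],[-3,29,0]],"turn":[[0,0,0],[0,0,0],[0,0,0],[0,0,0],[0,0,0],[0,0,0],[0,0,0],[0,0,0],[0,0,0]]}' 15; python3 -m handwheel '{"hand":[0.3,0.6,0.6,0.6,0.6,0.6,0.6,0.6],"translation":[[0,0,0],[0,0,0],[0,0,0],[0,0,0],[0,0,0],[0,0,0],[0,0,0],[0,0,0]],"turn":[[0,0,0],[0,0,0],[0,0,0],[0,0,0],[0,0,0],[0,0,0],[0,0,0],[0,0,0]]}' 15; python3 - <<'E'
from h import *
o=robot.get_obs();print(o['position'],o['grip_width'],o['ft_force'],o['tool_rot'])
E
```

```text
time: 6.08
position: [0.4945, 0.0258, 0.0645]
tool_rot: [0.666, 0.746, 0.0, -0.0]
ft_force: [0.9, 1.6, -0.9]
grip_width: 0.0134
grip_force: 15.0
time: 6.75
position: [0.4946, 0.0253, 0.0645]
tool_rot: [0.666, 0.746, -0.0, -0.0]
ft_force: [-0.2, 0.8, 0.0]
grip_width: 0.0509
grip_force: 0.0
[0.49460894 0.02530165 0.06453768] 0.050906519973962096 [-0.15999611  0.77605505  0.04130382] [ 6.65700824e-01  7.46218743e-01 -1.30633244e-05 -2.66523489e-05]
```

```bash
python3 -m handwheel '{"hand":[0.6,0.6,0.6,0.6,0.6,0.6,0.6,0.6,0.6,0.6,0.6,0.6],"translation":[[0,0,5],[0,0,15],[0,0,30],[0,0,48],[0,-5,68],[0,-20,95],[0,-40,125],[0,-60,160],[0,-80,195],[0,-95,230],[0,-105,255],[0,-110,265]],"turn":[[0,0,0],[0,0,0],[0,0,0],[0,0,0],[0,0,0],[0,0,0],[0,0,0],[0,0,0],[0,0,0],[0,0,0],[0,0,0],[0,0,0]]}' 15; python3 - <<'E'
from h import *
o=robot.get_obs();print(o['position'],o['q'],o['tool_rot'])
p,d=snap('top','t5'); s,ds=snap('side','s5')
S=cloud('side',ds)
C=cloud('top',d); P=C[180:290,240:420].reshape(-1,3); P=P[(P[:,2]>.09)&(P[:,2]<.105)&(P[:,1]<.15)];print(len(P),P.min(0),P.max(0))
Q=S[130:290,240:380].reshape(-1,3); Q=Q[(Q[:,2]>.06)&(Q[:,2]<.095)&(Q[:,1]<.1)&(Q[:,1]>-.06)&(Q[:,0]>.43)&(Q[:,0]<.56)]
c=np.array([.4863,.097]); R=np.linalg.norm(Q[:,:2]-c,axis=1); w=Q[R<.05];A=np.c_[2*w[:,:2],np.ones(len(w))];b=np.linalg.lstsq(A,(w[:,:2]**2).sum(1),rcond=None)[0]; print('wall',len(w),w.min(0),w.max(0),b[:2]); h=Q[(R>.06)];print('handle',len(h),h.mean(0),h.min(0),h.max(0))
cv2.imwrite('pics/c5.png',np.hstack([cv2.resize(cv2.imread('pics/t5.png')[180:290,200:340],(458,360)),cv2.resize(cv2.imread('pics/s5.png')[130:290,240:380],(315,360))]))
E
```

```text
time: 7.75
position: [0.4961, -0.0866, 0.3351]
tool_rot: [0.666, 0.746, 0.001, 0.005]
ft_force: [0.5, -0.9, -0.3]
grip_width: 0.0524
grip_force: 0.0
[ 0.49613171 -0.08663425  0.33512068] [-3.94886306e-01  2.51436293e-01  1.61169244e+00 -3.78174187e-04
  1.26873616e+00 -5.07427636e-01] [0.66617003 0.74578402 0.00142481 0.00465401]
141 [0.4468224  0.02707817 0.09002154] [0.52652151 0.13730646 0.10337318]
wall 254 [0.44624232 0.04811745 0.06002326] [0.52799006 0.0994026  0.09497466] [0.48715047 0.09229612]
handle 72 [0.49444083 0.02294857 0.07778415] [0.48648871 0.01270335 0.06012029] [0.50014973 0.03779286 0.09030709]
```

View pics/c5.png

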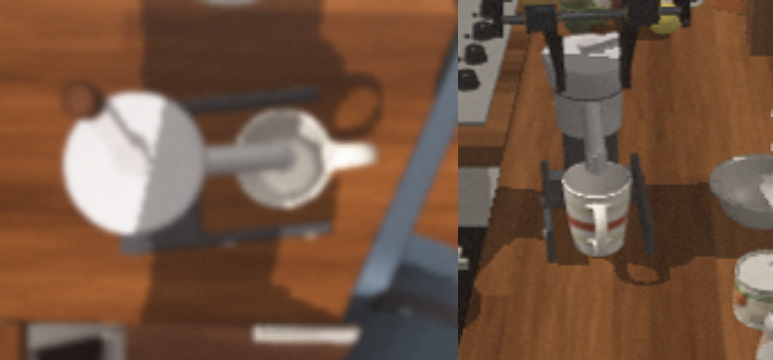

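```bash
python3 - <<'E'
from h import *
from scipy.optimize import least_squares
C=cloud('top',np.load('pics/t5.npy')).reshape(-1,3)
for c in((.4867,.095),):
    c=np.array(c); 
    r=np.linalg.norm(C[:,:2]-c,axis=1); a=np.degrees(np.arctan2(C[:,1]-c[1],C[:,0]-c[0]))
    k=(C[:,2]>.092)&(C[:,2]<.104)&(abs(r-.04)<.008)&~((a>-115)&(a<-55))
    P=C[k]; f=least_squares(lambda s:np.linalg.norm(P[:,:2]-s[:2],axis=1)-.040,c,loss='soft_l1',f_scale=.002); print(k.sum(),f.x,np.sort(a[k])[::10].round())
k=(C[:,2]>.108)&(C[:,2]<.17)&(C[:,1]<.145)&(C[:,1]>.06)&(abs(C[:,0]-.486)<.025); P=C[k]; print('spout',k.sum(),P.min(0),P.max(0),P[P[:,1]<.1].mean(0))
# knob, hub
k=(C[:,2]>.262)&(C[:,2]<.29)&(abs(C[:,0]-.516)<.03)&(abs(C[:,1]-.239)<.03);P=C[k];print('knob',(P.min(0)+P.max(0))/2,P.max(0)-P.min(0))
k=(C[:,2]>.205)&(C[:,2]<.221)&(np.hypot(C[:,0]-.473,C[:,1]-.206)<.08);P=C[k];print('house',(P.min(0)+P.max(0))/2,P.max(0)-P.min(0))
E
```

```text
93 [0.48652418 0.09802176] [-179. -149. -116.  -29.   -3.   29.   52.  114.  139.  169.]
spout 198 [0.47102312 0.08491958 0.11191693] [0.49782863 0.14498631 0.16577454] [0.48542204 0.09284476 0.13683837]
knob [0.51624489 0.23989942 0.27422948] [0.02555806 0.02663279 0.02167746]
house [0.47466602 0.20696229 0.21325326] [0.11011262 0.11046167 0.01545498]
```

```bash
python3 - <<'E'
from h import *
for n,f in (('top','t5'),('side','s5')):
    C=cloud(n,np.load(f'pics/{f}.npy')).reshape(-1,3)
    for z in np.arange(.36,.85,.04):
        a=C[(C[:,2]>z)&(C[:,2]<z+.04)&(C[:,1]>-.25)&(C[:,1]<.0)&(C[:,0]<.8)&(C[:,0]>.3)]
        b=C[(C[:,2]>z)&(C[:,2]<z+.04)&(C[:,1]>.05)&(C[:,1]<.33)&(C[:,0]>.45)&(C[:,0]<.8)]
        print(n,z.round(2),len(a),(np.percentile(a[:,0],[1,50,95,99.5]).round(3),a[:,1].max().round(3)) if len(a) else '', len(b), (np.percentile(b[:,0],[.5,5]).round(3) if len(b) else ''))
E
```

```text
top 0.36 9 (array([0.408, 0.447, 0.533, 0.566]), np.float64(-0.041)) 0 
top 0.4 876 (array([0.401, 0.434, 0.587, 0.592]), np.float64(-0.039)) 0 
top 0.44 34 (array([0.443, 0.458, 0.466, 0.475]), np.float64(-0.05)) 0 
top 0.48 438 (array([0.443, 0.459, 0.593, 0.593]), np.float64(-0.011)) 106 [0.592 0.592]
top 0.52 5760 (array([0.592, 0.634, 0.697, 0.702]), np.float64(-0.0)) 6248 [0.592 0.594]
top 0.56 222 (array([0.447, 0.622, 0.681, 0.689]), np.float64(-0.059)) 336 [0.608 0.608]
top 0.6 544 (array([0.387, 0.475, 0.662, 0.674]), np.float64(-0.019)) 339 [0.608 0.608]
top 0.64 3168 (array([0.38 , 0.489, 0.543, 0.649]), np.float64(-0.01)) 314 [0.608 0.608]
top 0.68 2523 (array([0.326, 0.378, 0.457, 0.617]), np.float64(-0.0)) 288 [0.608 0.608]
top 0.72 1383 (array([0.301, 0.332, 0.612, 0.63 ]), np.float64(-0.001)) 247 [0.607 0.608]
top 0.76 323 (array([0.3  , 0.311, 0.613, 0.621]), np.float64(-0.001)) 165 [0.607 0.608]
top 0.8 77 (array([0.59 , 0.597, 0.606, 0.608]), np.float64(-0.249)) 14 [0.608 0.608]
top 0.84 852 (array([0.588, 0.589, 0.589, 0.592]), np.float64(-0.0)) 956 [0.588 0.588]
side 0.36 410 (array([0.415, 0.508, 0.579, 0.585]), np.float64(-0.045)) 0 
side 0.4 2006 (array([0.404, 0.499, 0.582, 0.59 ]), np.float64(-0.041)) 0 
side 0.44 615 (array([0.448, 0.481, 0.512, 0.514]), np.float64(-0.076)) 0 
side 0.48 912 (array([0.447, 0.492, 0.529, 0.592]), np.float64(-0.008)) 12 [0.592 0.592]
side 0.52 998 (array([0.461, 0.503, 0.596, 0.602]), np.float64(-0.0)) 343 [0.592 0.592]
side 0.56 964 (array([0.428, 0.494, 0.528, 0.54 ]), np.float64(-0.05)) 95 [0.609 0.609]
side 0.6 2588 (array([0.34 , 0.461, 0.54 , 0.549]), np.float64(-0.05)) 0 
side 0.64 736 (array([0.332, 0.457, 0.522, 0.542]), np.float64(-0.053)) 0 
side 0.68 0  0 
side 0.72 0  0 
side 0.76 0  0 
side 0.8 0  0 
side 0.84 0  0
```

```bash
python3 -c "
import cv2,numpy as np
cv2.imwrite('pics/c6.png',np.hstack([cv2.imread('pics/s5.png')[:,140:520],cv2.imread('pics/t5.png')[:,140:540]]))"
```

```text
(no output)
```

View pics/c6.png

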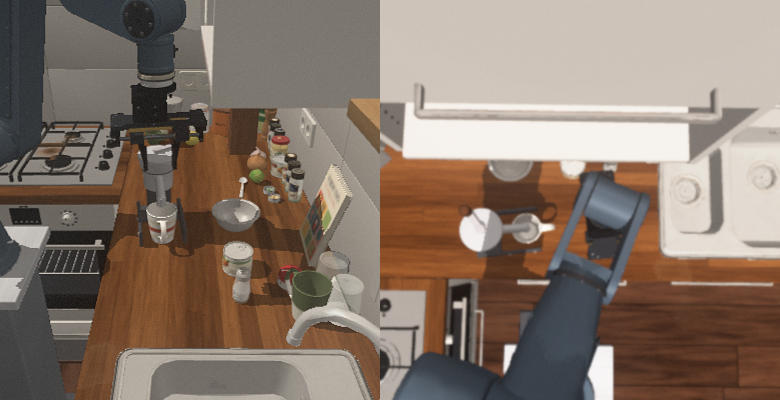

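```bash
python3 - <<'E'
from h import *
from scipy.spatial.transform import Rotation as R
o=robot.get_obs();print(o['position'],o['tool_rot'])
r=R.from_quat(o['tool_rot'])
y=np.array([0,1,0.]);z=np.array([-np.sin(-.14)*-1*-1,0,-np.cos(.14)])
# tool z: down, tips lean forward (+x): top leans back to -x
z=np.array([np.sin(.14),0,-np.cos(.14)]); x=np.cross(y,z); T=R.from_matrix(np.c_[x,y,z])
print((T*r.inv()).as_rotvec(), np.array([.516,.240,.335])-o['position'])
E
```

```text
[ 0.49564643 -0.08588134  0.33297624] [0.66621598 0.74575008 0.0011386  0.00343389]
[-0.10454313 -0.10673669  1.4553793 ] [0.02035357 0.32588134 0.00202376]
```

```bash
python3 -m handwheel '{"hand":[0.8,0.8,0.8,0.8,0.8,0.8,0.8,0.8,0.8,0.8,0.8,0.8],"translation":[[1,10,5],[3,35,5],[5,65,5],[7,95,5],[9,128,5],[11,160,5],[13,192,5],[15,224,5],[17,255,5],[19,285,5],[20,312,5],[21,324.5,5]],"turn":[[-0.008,-0.009,0.115],[-0.017,-0.017,0.23],[-0.026,-0.026,0.35],[-0.034,-0.035,0.47],[-0.043,-0.044,0.59],[-0.052,-0.053,0.71],[-0.06,-0.06,0.83],[-0.069,-0.07,0.95],[-0.078,-0.08,1.07],[-0.087,-0.09,1.19],[-0.096,-0.098,1.32],[-0.105,-0.107,1.455]]}' 15; python3 -m handwheel '{"hand":[0.8,0.8,0.8,0.8],"translation":[[0,0,0],[0,0,0],[0,0,0],[0,0,0]],"turn":[[0,0,0],[0,0,0],[0,0,0],[0,0,0]]}' ; python3 - <<'E'
from h import *
from scipy.spatial.transform import Rotation as R
o=robot.get_obs();print(o['position'],R.from_quat(o['tool_rot']).as_matrix().round(3).tolist(),o['q'])
p,d=snap('top','t6'); s,ds=snap('side','s6')
cv2.imwrite('pics/c7.png',np.hstack([cv2.resize(cv2.imread('pics/t6.png')[150:290,180:330],(386,360)),cv2.resize(cv2.imread('pics/s6.png')[30:230,220:380],(400,500))[:360]]))
E
```

```text
time: 8.85
position: [0.5137, 0.2433, 0.3331]
tool_rot: [0.003, 0.998, -0.003, 0.066]
ft_force: [0.6, -0.1, 0.3]
grip_width: 0.0695
grip_force: 0.0
time: 9.18
position: [0.5153, 0.2388, 0.3341]
tool_rot: [0.009, 0.998, -0.004, 0.067]
ft_force: [0.1, 0.2, -0.4]
grip_width: 0.0694
grip_force: 0.0
[0.51531808 0.23881769 0.33413878] [[-0.991, 0.019, 0.134], [0.018, 1.0, -0.008], [-0.134, -0.006, -0.991]] [ 0.25901377  0.30613535  1.5416237  -0.04609905  1.16629022 -1.2779565 ]
```

View pics/c7.png

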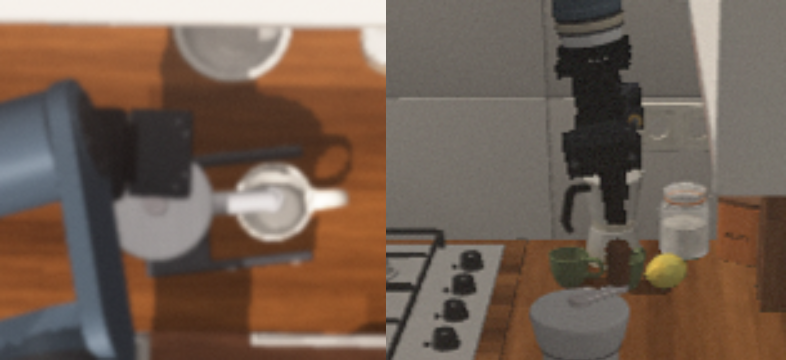

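```bash
python3 -m handwheel '{"hand":[0.8,0.8,0.8,0.8,0.8,0.8,0.8,0.3,0.2,0.2,0.2,0.2],"translation":[[0,0,-6],[0,0,-18],[0,0,-33],[0,0,-48],[0,0,-63],[0,0,-73],[0,0,-78],[0,0,-78],[0,0,-78],[0,0,-78],[0,0,-78],[0,0,-78]],"turn":[[0,0,0],[0,0,0],[0,0,0],[0,0,0],[0,0,0],[0,0,0],[0,0,0],[0,0,0],[0,0,0],[0,0,0],[0,0,0],[0,0,0]]}' 30;  python3 -m handwheel '{"hand":[0.1,0.1,0.1,0.1,0.1,0.1],"translation":[[0,0,0],[0,0,0],[0,0,0],[0,0,0],[0,0,0],[0,0,0]],"turn":[[0,0,0],[0,0,0],[0,0,0],[0,0,0],[0,0,0],[0,0,0]]}' 30
```

```text
time: 10.28
position: [0.5161, 0.24, 0.2574]
tool_rot: [0.008, 0.998, -0.003, 0.069]
ft_force: [0.0, -0.3, -0.3]
grip_width: 0.044
grip_force: 0.0
time: 10.78
position: [0.5157, 0.2399, 0.2568]
tool_rot: [0.008, 0.998, -0.003, 0.068]
ft_force: [-0.4, -1.0, 1.9]
grip_width: 0.0267
grip_force: 29.9
```

```bash
cat > tab.py <<'E'
import numpy as np,sys
cx,cy,x0,y0,phi0,first,step=map(float,sys.argv[1:])
p=lambda a:np.array([cx+55*np.cos(np.radians(a)),cy+55*np.sin(np.radians(a))])
s=np.array([x0,y0]); a=phi0
for b in range(3):
    inc=np.full(12,step)
    if b==0 and first: inc[:3]=[2,4,7]
    A=a-np.cumsum(inc); print(str([[*np.round(p(t)-s,1).tolist(),0] for t in A]).replace(' ',''),A[-1]); a=A[-1]; s=p(a)
E
python3 tab.py 474 206.3 516 240 38.7 1 10
```

```text
[[2.1,-0.8,0],[4.3,-4.0,0],[7.6,-9.8,0],[10.9,-18.8,0],[12.7,-28.2,0],[12.8,-37.8,0],[11.3,-47.3,0],[8.1,-56.3,0],[3.4,-64.7,0],[-2.6,-72.1,0],[-9.9,-78.4,0],[-18.1,-83.3,0]] -64.3
[[-9.0,-3.4,0],[-18.4,-5.2,0],[-28.0,-5.3,0],[-37.4,-3.7,0],[-46.5,-0.6,0],[-54.8,4.1,0],[-62.3,10.2,0],[-68.5,17.5,0],[-73.4,25.7,0],[-76.8,34.7,0],[-78.6,44.1,0],[-78.7,53.7,0]] -184.3
[[1.5,9.5,0],[4.7,18.5,0],[9.4,26.9,0],[15.5,34.3,0],[22.8,40.5,0],[31.0,45.4,0],[40.0,48.8,0],[49.4,50.6,0],[59.0,50.7,0],[68.4,49.2,0],[77.5,46.0,0],[85.8,41.3,0]] -304.3
```

```bash
python3 -m handwheel '{"hand":[0.1,0.1,0.1,0.1,0.1,0.1,0.1,0.1,0.1,0.1,0.1,0.1],"translation":[[2.1,-0.8,0],[4.3,-4,0],[7.6,-9.8,0],[10.9,-18.8,0],[12.7,-28.2,0],[12.8,-37.8,0],[11.3,-47.3,0],[8.1,-56.3,0],[3.4,-64.7,0],[-2.6,-72.1,0],[-9.9,-78.4,0],[-18.1,-83.3,0]],"turn":[[0,0,0],[0,0,0],[0,0,0],[0,0,0],[0,0,0],[0,0,0],[0,0,0],[0,0,0],[0,0,0],[0,0,0],[0,0,0],[0,0,0]]}' 35
```

```text
time: 11.78
position: [0.4999, 0.1583, 0.2569]
tool_rot: [0.008, 0.997, -0.001, 0.071]
ft_force: [4.5, 7.4, -4.1]
grip_width: 0.027
grip_force: 34.9
```

```bash
python3 -m handwheel '{"hand":[0.1,0.1,0.1,0.1,0.1,0.1,0.1,0.1,0.1,0.1,0.1,0.1],"translation":[[-9,-3.4,0],[-18.4,-5.2,0],[-28,-5.3,0],[-37.4,-3.7,0],[-46.5,-0.6,0],[-54.8,4.1,0],[-62.3,10.2,0],[-68.5,17.5,0],[-73.4,25.7,0],[-76.8,34.7,0],[-78.6,44.1,0],[-78.7,53.7,0]],"turn":[[0,0,0],[0,0,0],[0,0,0],[0,0,0],[0,0,0],[0,0,0],[0,0,0],[0,0,0],[0,0,0],[0,0,0],[0,0,0],[0,0,0]]}' 35
python3 -m handwheel '{"hand":[0.1,0.1,0.1,0.1,0.1,0.1,0.1,0.1,0.1,0.1,0.1,0.1],"translation":[[1.5,9.5,0],[4.7,18.5,0],[9.4,26.9,0],[15.5,34.3,0],[22.8,40.5,0],[31,45.4,0],[40,48.8,0],[49.4,50.6,0],[59,50.7,0],[68.4,49.2,0],[77.5,46,0],[85.8,41.3,0]],"turn":[[0,0,0],[0,0,0],[0,0,0],[0,0,0],[0,0,0],[0,0,0],[0,0,0],[0,0,0],[0,0,0],[0,0,0],[0,0,0],[0,0,0]]}' 35; python3 tab.py 474 206.3 505 251.7 -304.3 0 10; python3 tab.py 474 206.3 505 251.7 -664.3 0 10|head -1
```

```text
time: 12.78
position: [0.4176, 0.2106, 0.2567]
tool_rot: [0.008, 0.998, -0.003, 0.067]
ft_force: [-2.6, -2.6, 5.6]
grip_width: 0.0264
grip_force: 34.9
time: 13.78
position: [0.5026, 0.2522, 0.2565]
tool_rot: [0.008, 0.998, -0.003, 0.065]
ft_force: [-9.6, 0.3, 10.3]
grip_width: 0.0266
grip_force: 35.0
[[7.4,-6.0,0],[13.7,-13.3,0],[18.6,-21.5,0],[21.9,-30.5,0],[23.7,-39.9,0],[23.8,-49.5,0],[22.3,-59.0,0],[19.1,-68.0,0],[14.4,-76.4,0],[8.4,-83.8,0],[1.1,-90.1,0],[-7.1,-95.0,0]] -424.3
[[-9.0,-3.4,0],[-18.4,-5.2,0],[-28.0,-5.3,0],[-37.4,-3.7,0],[-46.5,-0.6,0],[-54.8,4.1,0],[-62.3,10.2,0],[-68.5,17.5,0],[-73.4,25.7,0],[-76.8,34.7,0],[-78.6,44.1,0],[-78.7,53.7,0]] -544.3
[[1.5,9.5,0],[4.7,18.5,0],[9.4,26.9,0],[15.5,34.3,0],[22.8,40.5,0],[31.0,45.4,0],[40.0,48.8,0],[49.4,50.6,0],[59.0,50.7,0],[68.4,49.2,0],[77.5,46.0,0],[85.8,41.3,0]] -664.3
[[7.4,-6.0,0],[13.7,-13.3,0],[18.6,-21.5,0],[21.9,-30.5,0],[23.7,-39.9,0],[23.8,-49.5,0],[22.3,-59.0,0],[19.1,-68.0,0],[14.4,-76.4,0],[8.4,-83.8,0],[1.1,-90.1,0],[-7.1,-95.0,0]] -784.3
```

```bash
python3 -m handwheel '{"hand":[0.1,0.1,0.1,0.1,0.1,0.1,0.1,0.1,0.1,0.1,0.1,0.1],"translation":[[7.4,-6,0],[13.7,-13.3,0],[18.6,-21.5,0],[21.9,-30.5,0],[23.7,-39.9,0],[23.8,-49.5,0],[22.3,-59,0],[19.1,-68,0],[14.4,-76.4,0],[8.4,-83.8,0],[1.1,-90.1,0],[-7.1,-95,0]],"turn":[[0,0,0],[0,0,0],[0,0,0],[0,0,0],[0,0,0],[0,0,0],[0,0,0],[0,0,0],[0,0,0],[0,0,0],[0,0,0],[0,0,0]]}' 35
python3 -m handwheel '{"hand":[0.1,0.1,0.1,0.1,0.1,0.1,0.1,0.1,0.1,0.1,0.1,0.1],"translation":[[-9,-3.4,0],[-18.4,-5.2,0],[-28,-5.3,0],[-37.4,-3.7,0],[-46.5,-0.6,0],[-54.8,4.1,0],[-62.3,10.2,0],[-68.5,17.5,0],[-73.4,25.7,0],[-76.8,34.7,0],[-78.6,44.1,0],[-78.7,53.7,0]],"turn":[[0,0,0],[0,0,0],[0,0,0],[0,0,0],[0,0,0],[0,0,0],[0,0,0],[0,0,0],[0,0,0],[0,0,0],[0,0,0],[0,0,0]]}' 35
python3 -m handwheel '{"hand":[0.1,0.1,0.1,0.1,0.1,0.1,0.1,0.1,0.1,0.1,0.1,0.1],"translation":[[1.5,9.5,0],[4.7,18.5,0],[9.4,26.9,0],[15.5,34.3,0],[22.8,40.5,0],[31,45.4,0],[40,48.8,0],[49.4,50.6,0],[59,50.7,0],[68.4,49.2,0],[77.5,46,0],[85.8,41.3,0]],"turn":[[0,0,0],[0,0,0],[0,0,0],[0,0,0],[0,0,0],[0,0,0],[0,0,0],[0,0,0],[0,0,0],[0,0,0],[0,0,0],[0,0,0]]}' 35
```

```text
time: 14.78
position: [0.5007, 0.1588, 0.2569]
tool_rot: [0.008, 0.997, -0.0, 0.071]
ft_force: [5.0, 7.3, -3.7]
grip_width: 0.0261
grip_force: 34.9
time: 15.78
position: [0.4176, 0.2106, 0.2567]
tool_rot: [0.008, 0.998, -0.004, 0.067]
ft_force: [-3.0, -0.8, 6.2]
grip_width: 0.0266
grip_force: 34.9
time: 16.78
position: [0.5026, 0.2522, 0.2565]
tool_rot: [0.008, 0.998, -0.003, 0.065]
ft_force: [-9.1, 0.7, 10.7]
grip_width: 0.0264
grip_force: 35.0
```

Final block, easing to a stop, then settle, release and rise.

```bash
python3 -m handwheel '{"hand":[0.1,0.1,0.1,0.1,0.1,0.1,0.1,0.1,0.1,0.1,0.1,0.1],"translation":[[7.4,-6,0],[13.7,-13.3,0],[18.6,-21.5,0],[21.9,-30.5,0],[23.7,-39.9,0],[23.8,-49.5,0],[22.3,-59,0],[19.1,-68,0],[14.4,-76.4,0],[10.5,-81.5,0],[8.4,-83.8,0],[8.4,-83.8,0]],"turn":[[0,0,0],[0,0,0],[0,0,0],[0,0,0],[0,0,0],[0,0,0],[0,0,0],[0,0,0],[0,0,0],[0,0,0],[0,0,0],[0,0,0]]}' 35
python3 -m handwheel '{"hand":[0.1,0.1,0.5,0.7,0.7,0.7,0.7,0.7,0.7,0.7,0.7,0.7],"translation":[[0,0,0],[0,0,0],[0,0,0],[0,0,0],[0,0,0],[0,0,0],[0,0,0],[0,0,0],[0,0,0],[0,0,0],[0,0,0],[0,0,0]],"turn":[[0,0,0],[0,0,0],[0,0,0],[0,0,0],[0,0,0],[0,0,0],[0,0,0],[0,0,0],[0,0,0],[0,0,0],[0,0,0],[0,0,0]]}' 35
python3 -m handwheel '{"hand":[0.7,0.7,0.7,0.7,0.7,0.7,0.7,0.7,0.7,0.7,0.7,0.7],"translation":[[0,0,4],[0,0,12],[0,0,24],[0,0,38],[0,0,54],[-5,0,70],[-15,-5,80],[-30,-20,84],[-50,-45,85],[-65,-70,85],[-75,-85,85],[-80,-90,85]],"turn":[[0,0,0],[0,0,0],[0,0,0],[0,0,0],[0,0,0],[0,0,0],[0,0,0],[0,0,0],[0,0,0],[0,0,0],[0,0,0],[0,0,0]]}'; python3 - <<'E'
from h import *
snap('top','t8');snap('side','s8')
cv2.imwrite('pics/c8.png',np.hstack([cv2.resize(cv2.imread('pics/t8.png')[140:290,180:400],(440,300)),cv2.resize(cv2.imread('pics/s8.png')[120:300,220:420],(333,300))]))
E
```

```text
time: 17.78
position: [0.5144, 0.1703, 0.2568]
tool_rot: [0.009, 0.998, -0.0, 0.07]
ft_force: [-0.4, 7.7, 0.2]
grip_width: 0.0269
grip_force: 34.9
time: 18.78
position: [0.513, 0.1677, 0.2566]
tool_rot: [0.008, 0.998, -0.003, 0.068]
ft_force: [0.9, -0.0, -0.2]
grip_width: 0.0605
grip_force: 0.0
time: 19.78
position: [0.4317, 0.0763, 0.3424]
tool_rot: [0.009, 0.998, -0.004, 0.068]
ft_force: [-0.2, 0.2, -0.3]
grip_width: 0.0611
grip_force: 0.0
```

View pics/c8.png

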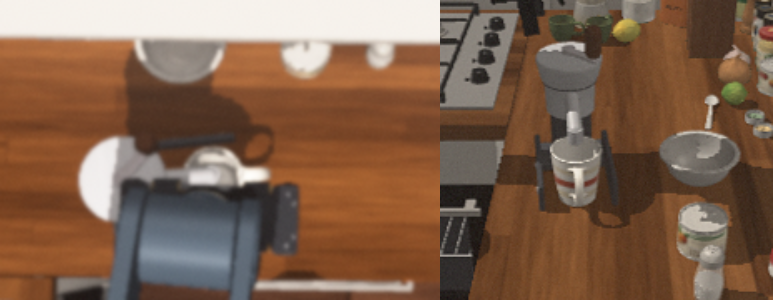

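```bash
python3 -c "
from rig import hand_in; print(hand_in())"
```

```text
the job is handed in; nothing more can be done
None
```

The job is handed in: the mug stands upright under the spout with its handle outward, its mouth within about 2 mm of centre. I then turned the crank clockwise about 2.2 turns at roughly a third of a turn per second. In the last picture the bowl, tin and salt still look to be where they stood.

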